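Stow the handle blanks and lock the chest

TASK

Put the handle blanks away in the plywood chest: turn both of its wing knobs a quarter turn to free the lid, then swing the lid wide open (it has a bar handle) and lay every thick wooden blank from the bench inside. Swing the lid fully shut again and turn both wing knobs back until their hidden tongues point straight forward behind the front frame rail. The thin wooden slats, the pliers and the caliper stay where they are.

Things in the scene. Friction and masses are not known exactly. Their poses are not given: they have to be found in the camera images.
- chest: Plywood chest fixed to the bench, 180 (x) x 260 (y) x 75 mm high without lid. Origin: centre of its underside; +x points to the hinge side (away from the robot), +y left, z up. Walls 8 mm, floor 6 mm, inside 164 x 244 mm; inside the front (-x) wall's top runs a 12 x 12 mm frame rail (x -0.082 to -0.070), under which the two tongues catch.
- lid (a joint): Lid angle in rad: 0 shut, grows as its front edge swings up and back about the far top edge; stop at 1.9. Stiff hinge: stays at any angle, 4 to 8 N at the handle to lift. Panel 184 x 264 x 12 mm, underside 75 mm above the bench when shut. It cannot rise more than 1 degree while a tongue is under the rail, nor shut fully with a tongue sticking out over the rail.
- lid_hinge (a point): Point on the hinge axis, middle of the lid's far lower edge: in the chest frame x +0.090, y 0, z 0.075; the axis is the chest's y. Its frame turns with the lid.
- lid_handle (a point): Middle of the steel bar handle on the lid: round bar 10 mm thick, 70 mm long along the chest's y, 40 mm above the lid's top face, 165 mm in front of the hinge axis and (lid shut) 127 mm above the bench. Its frame turns with the lid.
- knob_left (a joint): Angle of the left wing knob in rad, counter-clockwise from above positive, stops at -1.6 and +1.6. 0 = wing square to the front edge and the hidden tongue pointing straight forward under the frame rail (locked); +-1.57 = wing and tongue parallel to the front edge (free). The tongue leaves the rail beyond about 1.1 either way. Friction (0.05 N m) holds it.
- knob_left_grip (a point): Grip point of the left wing knob on its turning axis: +85 mm in y from the lid's middle, 135 mm before the hinge axis, 28 mm above the lid's top (115 mm above the bench when shut). Black wing: 46 mm along the point's x, 10 along y, top 34 mm above the lid; 26 x 4 mm disc beneath. Under the lid the tongue runs 35 mm along -x, 14 wide, 5 thick, lower face 31 mm below the lid's top.
- knob_right (a joint): Angle of the right wing knob in rad, counter-clockwise from above positive, stops at -1.6 and +1.6. 0 = wing square to the front edge and the hidden tongue pointing straight forward under the frame rail (locked); +-1.57 = wing and tongue parallel to the front edge (free). The tongue leaves the rail beyond about 1.1 either way. Friction (0.05 N m) holds it.
- knob_right_grip (a point): Grip point of the right wing knob on its turning axis: -85 mm in y from the lid's middle, 135 mm before the hinge axis, 28 mm above the lid's top (115 mm above the bench when shut). Black wing: 46 mm along the point's x, 10 along y, top 34 mm above the lid; 26 x 4 mm disc beneath. Under the lid the tongue runs 35 mm along -x, 14 wide, 5 thick, lower face 31 mm below the lid's top.
- blank_a: Thick wooden handle blank, mid-brown, 50 x 100 x 32 mm (width along its x, length along its y, height). Origin: centre of its underside. 0.05 to 0.2 kg. May be absent.
- blank_b: Thick wooden handle blank, light, with a knot, 38 x 120 x 25 mm (width along its x, length along its y, height). Origin: centre of its underside. 0.05 to 0.2 kg. May be absent.
- blank_c: Thick wooden handle blank, very dark brown, 42 x 110 x 28 mm (width along its x, length along its y, height). Origin: centre of its underside. 0.05 to 0.2 kg. May be absent.
- thin_slat: thin wooden slat, 36 x 120 x 10 mm, long axis = y of its frame; a bystander, stays out. Origin: centre of its underside.
- pliers: red pliers lying flat, 63 x 201 x 14 mm; a bystander. Origin: centre of its underside.
- caliper: steel caliper lying flat, 68 x 230 x 10 mm; a bystander. Origin: centre of its underside.

How it is judged:
By the outcome, as a careful person would: the job done as asked, in the order asked, and still so for the second after the job is handed in, with the robot touching nothing.
Of blank_a, blank_b, blank_c only 2 to 3 are there at a start; the rules pass over those that are not, and their reading is None.
At some moment in a run one of blank_a may be knocked a few centimetres aside while the robot is not near it.
Once in a run the grip may slacken for a moment while it holds something.
It also fails if it takes over 208 s, if anything falls off the work surface, if the arm or the gripper's body presses on something with over 40 N, if the wrist force passes 120 N, or if a joint passes its speed limit or range.

ROBOT

A 7-joint arm with a two-finger parallel gripper is mounted at the origin on a cart in front of the work surface, level with it; the furniture and walls round the work are solid. World frame = base frame: x ahead of the robot, y to its left, z up, the work surface at z = 0. Lengths are in m, angles in rad, forces in N, time in s.
With the tool pointing down it reaches from about 0.4 to 0.9 m from the base axis. Payload 5.5 kg.
Tool frame: the origin (TCP) lies at the very end of the fingers, on their centre line; the grasp point (between the pads) lies 19 mm behind it; z points along the fingers, y is the line along which they close (so a half turn about z gives the same grasp; the last joint's range is limited). The gripper opens to 92 mm and grips with 3 to 60 N. Pads are 19 mm wide; open, the fingers measure 130 mm over their backs; the gripper's body (75 mm by 190 mm) begins 47 mm behind the grasp point.
Start: joints at [-1.015, 0.501, -0.427, 1.55, 0.221, 1.138, -0.21], TCP at [0.188, 0.622, 0.227] pointing down, gripper open.
Joint ranges: [-2.88, 2.88], [-0.31, 2.03], [-1.54, 1.56], [0.2, 2.42], [-1.41, 4.55], [0.19, 2.02], [-2.57, 2.57]. Speed limits (rad/s): [2.57, 2.57, 3.14, 3.14, 3.14, 3.14, 3.14].

INTERFACE

Orientations are given as a unit quaternion [w, x, y, z].
In Python, from station import ctrl gives the robot as it stands. Calls block until the motion is done:
- ctrl.movep(position, orientation): joint-space move of the TCP to a pose.
- ctrl.move_l(position, velocity=0.15, rotation=None): straight line of the TCP; rotation=None keeps the orientation; velocity is the mean speed in m/s.
- ctrl.move_j(angles): joint-space move.
- ctrl.release() and ctrl.close_gripper(): open the fingers fully, or close them until they stop; the grip force is fixed at half the most.
- ctrl.hold(seconds).
- ctrl.solve_ik(position, orientation): joint angles nearest the present ones, or None.
- ctrl.grab_frame(name): name is "side" or "top" or "wrist"; returns the picture (400x640x3 uint8, red, green, blue); there is no depth.
- ctrl.camera_params(name): a dict with "camera_matrix" (3x3 intrinsics, pixels), "xyz" and "rotation" of the camera in the world; the wrist camera has in their place "hand_eye" (4x4, takes a point from camera to tool coordinates, whose origin is the TCP and whose axes are the flange's). Camera axes: x right, y down, z forward; pixel columns grow to the right and rows downward; lengths in m; the calibration is good to about 2 mm. A picture is of the moment at which its call begins: read the wrist's pose just before it. camera_params takes no time and is no camera call.
A pose or a line that the arm cannot do raises ctrl.PlanningError and nothing moves.
- ctrl.sign_off(): hands the job in; it is judged then, once.
Readings, each from a call of its own:
- ctrl.current_time(): time.
- ctrl.current_joint_pos(): joint angles.
- ctrl.current_qd(): joint speeds.
- ctrl.current_effort(): joint torques, N m.
- ctrl.current_tool_pos(): TCP position.
- ctrl.current_ee_rot(): TCP orientation.
- ctrl.current_contact_force(): force on the tool from outside, world axes, zero at the start.
- ctrl.current_moment(): the same for the moment, N m.
- ctrl.current_width(): finger opening in m.
- ctrl.current_grasp_force(): force on a finger pad.
Only numpy, scipy, OpenCV 4.12 (cv2) and the standard library are available. Lean on these libraries where they do the work, as an engineer would, in place of code of your own. Each camera call takes 0.05 s, during which the arm holds its last target. There are 200 camera calls.

## Working session

There is one attempt and no reset: what is moved stays moved. The work goes in short steps, each a Python script; the robot and the scene stay as the last script left them, time stands still between calls to the robot, and variables do not carry over. Pictures are saved under pics/ and viewed, at most 14 in all, crops included, and the job is handed in when it is done.

```bash
ls; mkdir -p pics; python3 - <<'E'
from station import ctrl
import cv2,numpy as np
for n in ["top","side"]:
    im=ctrl.grab_frame(n); cv2.imwrite(f"pics/{n}0.png",im[:,:,::-1])
    p=ctrl.camera_params(n); print(n,{k:np.round(v,4).tolist() if not isinstance(v,str) else v for k,v in p.items()})
print(ctrl.camera_params("wrist"),ctrl.current_time(),ctrl.current_tool_pos(),ctrl.current_ee_rot(),ctrl.current_width())
E
```

```text
pics
top {'camera_matrix': [[413.0613, 0.0, 319.9057], [0.0, 413.0613, 202.9886], [0.0, 0.0, 1.0]], 'xyz': [0.4499, -0.0787, 0.9553], 'rotation': [-0.0198, 0.7169, -0.6962, 0.0326]}
side {'camera_matrix': [[362.9204, 0.0, 313.9851], [0.0, 362.9204, 202.3616], [0.0, 0.0, 1.0]], 'xyz': [0.197, -0.7235, 0.5773], 'rotation': [-0.4646, 0.8573, -0.189, 0.1159]}
{'camera_matrix': array([[299.94604982,   0.        , 325.42925879],
       [  0.        , 299.94604982, 195.29156854],
       [  0.        ,   0.        ,   1.        ]]), 'hand_eye': array([[ 5.63443542e-04, -9.51707114e-01, -3.07006923e-01,
         8.48827356e-02],
       [ 9.99999721e-01,  3.85566985e-04,  6.40039448e-04,
         1.10816716e-03],
       [-4.90758362e-04, -3.07007198e-01,  9.51707066e-01,
        -1.58337233e-01],
       [ 0.00000000e+00,  0.00000000e+00,  0.00000000e+00,
         1.00000000e+00]])} 0.1 [0.18750699 0.62172238 0.22581511] [-1.35378925e-04  1.45880549e-01  9.89301835e-01 -8.52517828e-04] 0.09194648471808414
```

View pics/top0.png

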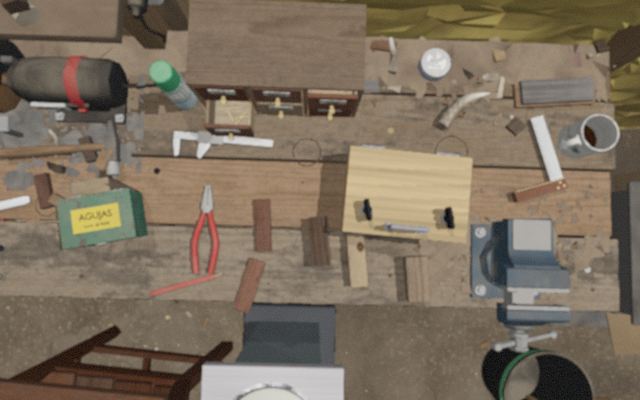

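View pics/side0.png

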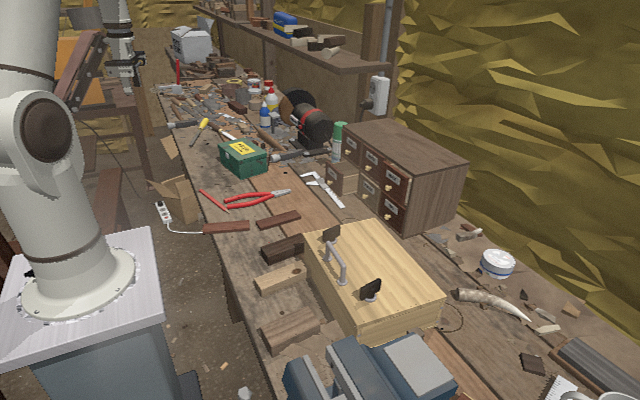

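Top view: the chest lid is at about (408,194), with knobs at (367,209) and (449,217) and the handle at (406,228). The blanks are dark (316,240), light with a knot (357,260) and mid-brown (416,278). The slats are at (262,225) and (250,285). The side view confirms that all three blanks are thick. Next I'll write helpers and get close wrist views.

```bash
cat > h.py <<'E'
from station import ctrl
import cv2,numpy as np
from scipy.spatial.transform import Rotation as R
def q2R(q): return R.from_quat(np.roll(q,-1)).as_matrix()
def R2q(M): return np.roll(R.from_matrix(M).as_quat(),1)
def down(psi,tilt=0):
    "fingers down, closing line at world angle psi, then tilted about world y"
    c,s=np.cos(psi),np.sin(psi)
    return R2q(R.from_rotvec([0,tilt,0]).as_matrix()@np.array([[-s,c,0],[c,s,0],[0,0,-1.]]).T.T)
def cam(n):
    p=ctrl.camera_params(n);K=p["camera_matrix"]
    if n!="wrist": return K,q2R(p["rotation"]) if np.size(p["rotation"])==4 else np.array(p["rotation"]),np.array(p["xyz"])
    Rt=q2R(ctrl.current_ee_rot());H=p["hand_eye"]
    return K,Rt@H[:3,:3],Rt@H[:3,3]+ctrl.current_tool_pos()
def shot(n,f=None):
    c=cam(n);im=ctrl.grab_frame(n)[:,:,::-1].copy()
    if f:cv2.imwrite(f"pics/{f}.png",im)
    return c,im
def ray(c,uv):
    d=c[1]@np.linalg.solve(c[0],[uv[0],uv[1],1.]);return c[2],d/np.linalg.norm(d)
def onz(c,uv,z):
    o,d=ray(c,uv);return o+d*(z-o[2])/d[2]
def proj(c,P):
    v=c[1].T@(np.array(P)-c[2]);v=c[0]@v;return v[:2]/v[2]
def tri(obs):
    A=0;b=0
    for c,uv in obs:
        o,d=ray(c,uv);M=np.eye(3)-np.outer(d,d);A=A+M;b=b+M@o
    return np.linalg.solve(A,b)
E
python3 - <<'E'
from h import *
t=cam("top")
c=[onz(t,p,.087) for p in [(349,147),(472,155),(468,242),(342,233)]]
print(np.round(c,3),np.mean(c,0))
for n,p in dict(dark=(316,240),light=(357,260),mid=(416,278),s1=(262,225),s2=(250,285)).items(): print(n,onz(t,p,.028).round(3))
s=cam("side")
print("handle",tri([(t,(406,228)),(s,(338,262))]))
for xyz in [(.27,-.29),(.31,-.17),(.36,-.07),(.40,-.2)]:
  for z in (.02,.15,.3):
    for psi in np.arange(0,np.pi*2,np.pi/4):
      q=ctrl.solve_ik([*xyz,z],down(psi)); print(int(q is not None),end=" ")
    print(xyz,z)
E
```

```text
[[ 0.636 -0.152  0.087]
 [ 0.627 -0.416  0.087]
 [ 0.441 -0.408  0.087]
 [ 0.453 -0.142  0.087]] [ 0.53942889 -0.27961342  0.087     ]
dark [ 0.436 -0.088  0.028]
light [ 0.394 -0.181  0.028]
mid [ 0.358 -0.314  0.028]
s1 [0.466 0.033 0.028]
s2 [0.332 0.055 0.028]
handle [ 0.47059258 -0.27438969  0.1047746 ]
1 1 1 1 1 1 1 1 (0.27, -0.29) 0.02
1 1 1 1 1 1 1 1 (0.27, -0.29) 0.15
1 1 1 0 1 1 1 1 (0.27, -0.29) 0.3
1 1 1 1 1 1 1 1 (0.31, -0.17) 0.02
1 1 1 1 1 1 1 1 (0.31, -0.17) 0.15
1 1 1 1 1 1 1 1 (0.31, -0.17) 0.3
1 1 1 1 1 1 1 1 (0.36, -0.07) 0.02
1 1 1 1 1 1 1 1 (0.36, -0.07) 0.15
1 1 1 1 0 1 1 1 (0.36, -0.07) 0.3
1 1 1 1 1 1 1 1 (0.4, -0.2) 0.02
1 1 1 1 1 1 1 1 (0.4, -0.2) 0.15
1 1 1 1 0 1 1 1 (0.4, -0.2) 0.3
```

```bash
sed -i 's/\.T\.T)/)/' h.py; python3 - <<'E'
from h import *
q=down(np.pi/2)
for i,p in enumerate([(.44,-.22,.34),(.40,-.32,.30)]):
    ctrl.movep(list(p),q); c,im=shot("wrist",f"w{i}")
    np.savez(f"w{i}.npz",K=c[0],R=c[1],t=c[2])
    print(ctrl.current_time(),ctrl.current_tool_pos(),ctrl.current_joint_pos().round(2) if hasattr(ctrl.current_joint_pos(),'round') else ctrl.current_joint_pos())
E
```

```text
3.2583 [ 0.44038217 -0.21931672  0.33984065] [-0.19  0.09  0.64  1.82 -0.06  1.25  2.04]
3.8417 [ 0.40062113 -0.31936284  0.29993169] [-0.02  0.18  0.74  1.83 -0.13  1.18  2.33]
```

View pics/w0.png

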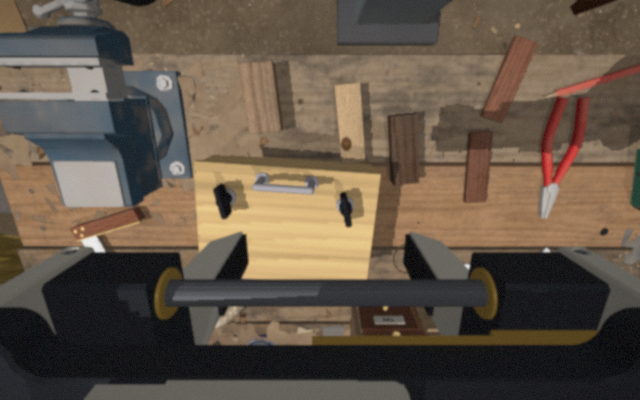

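View pics/w1.png

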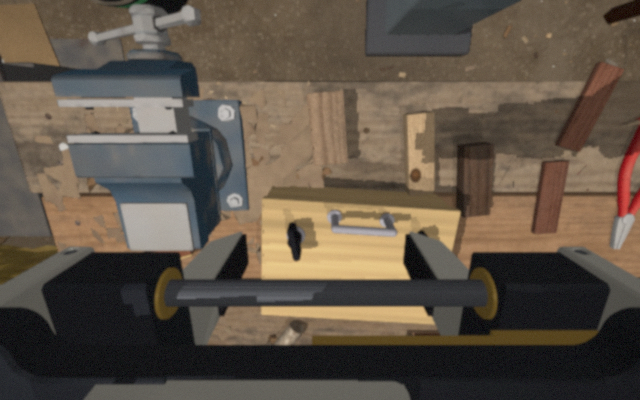

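The wrist views show image up as −x and right as +y. In w0 the lid is at about (197–380,160–280), the knobs at (223,201) and (346,208), and the handle at (285,186). The blanks are mid (263,97), light (350,120) and dark (406,148). I'll measure the chest and knobs with masks.

```bash
python3 - <<'E'
from h import *
def ld(i):
    z=np.load(f"w{i}.npz");return (z["K"],z["R"],z["t"]),cv2.imread(f"pics/w{i}.png")
t=cam("top");s=cam("side");T=cv2.imread("pics/top0.png");S=cv2.imread("pics/side0.png");w0,W0=ld(0);w1,W1=ld(1)
hsv=cv2.cvtColor(T,cv2.COLOR_BGR2HSV);print(hsv[180,400],hsv[165,440],hsv[250,355],hsv[180,330])
m=cv2.inRange(hsv,(12,60,150),(30,160,255));m[:, :330]=0;m[:,490:]=0;m[:135]=0;m[255:]=0
m=cv2.morphologyEx(m,cv2.MORPH_OPEN,np.ones((5,5)))
k=max(cv2.findContours(m,0,2)[0],key=cv2.contourArea);r=cv2.boxPoints(cv2.minAreaRect(cv2.convexHull(k)));print(cv2.contourArea(k),r.tolist())
ap=cv2.approxPolyDP(cv2.convexHull(k),6,True)[:,0];print(ap.tolist())
P=np.array([onz(t,p,.087) for p in r]);print(P.round(4).tolist(),P.mean(0))
def dark(I,x0,y0,x1,y1,th=60):
    g=I[y0:y1,x0:x1].max(2)<th
    n,l,st,ce=cv2.connectedComponentsWithStats(g.astype(np.uint8));i=1+np.argmax(st[1:,4]);
    ys,xs=np.nonzero(l==i);rc=cv2.minAreaRect(np.c_[xs,ys].astype(np.float32))
    return ce[i]+[x0,y0],st[i,4],rc[1:]
for nm,bt,b0,bs in [("L",(355,195,380,225),(330,188,362,232),(318,220,345,246)),("R",(436,202,462,232),(205,180,240,222),(355,272,386,304))]:
    o=[dark(T,*bt),dark(W0,*b0),dark(S,*bs)]
    for x in o: print(nm,x)
    C=[t,w0,s]
    p=tri([(c,x[0]) for c,x in zip(C,o)]);print(p.round(4),[ (proj(c,p)-x[0]).round(1).tolist() for c,x in zip(C,o)])
E
```

```text
[ 20  73 203] [ 20  74 202] [ 18  68 179] [ 13  85 114]
10880.5 [[340.0501708984375, 237.38409423828125], [349.9757080078125, 143.80044555664062], [494.9210205078125, 159.17343139648438], [484.9954833984375, 252.757080078125]]
[[350, 146], [472, 157], [489, 169], [489, 215], [463, 250], [344, 231]]
[[0.4435, -0.1379, 0.087], [0.6431, -0.1541, 0.087], [0.6199, -0.4658, 0.087], [0.4199, -0.4442, 0.087]] [ 0.53160353 -0.30050985  0.087     ]
L (array([366.9125, 209.7375]), np.int32(80), ((18.0, 6.0), 90.0))
L (array([345.48888889, 208.14666667]), np.int32(225), ((32.7423095703125, 10.6715669631958), 75.96376037597656))
L (array([323. , 232.5]), np.int32(2), ((1.0, 0.0), -90.0))
[ 0.4964 -0.1884  0.1097] [[-0.9, 2.6], [1.0, -2.3], [4.3, -0.7]]
R (array([448.39344262, 218.06557377]), np.int32(122), ((18.0, 8.0), 90.0))
R (array([223.09217877, 199.97765363]), np.int32(358), ((31.661951065063477, 15.220710754394531), 68.96248626708984))
R (array([372.71165644, 288.74846626]), np.int32(163), ((11.605779647827148, 26.899375915527344), 40.60129928588867))
[ 0.4923 -0.361   0.1045] [[0.3, -1.1], [-1.1, 1.5], [-2.7, 0.6]]
```

```bash
python3 - <<'E'
from h import *
ctrl.movep([.56,-.28,.27],down(np.pi/2)); c,im=shot("wrist","w2")
np.savez("w2.npz",K=c[0],R=c[1],t=c[2]); print(ctrl.current_time(),ctrl.current_joint_pos())
cv2.imwrite("pics/w2c.png",cv2.resize(im[0:260,150:490],None,fx=2.3,fy=2.3,interpolation=cv2.INTER_CUBIC))
E
```

```text
4.6 [-0.06164134  0.44778944  0.66294798  1.59622134 -0.2895942   1.19798659
  2.230663  ]
```

View pics/w2c.png

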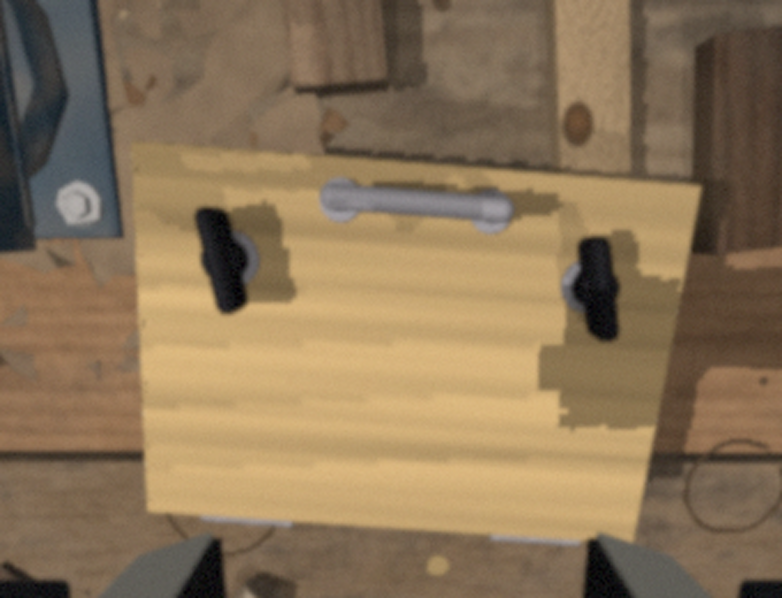

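The lid corners, wings and bar are clearly visible. In the crop the wings are at (220,260) and (600,289), the bar is at (417,203), and the lid corners are (134,143), (700,186), (635,540) and (147,514).

```bash
python3 - <<'E'
from h import *
z=np.load("w2.npz");w=(z["K"],z["R"],z["t"])
z=np.load("w0.npz");w0=(z["K"],z["R"],z["t"]);t=cam("top")
f=lambda u,v:(150+u/2.3,v/2.3)
P=np.array([onz(w,f(*p),.087) for p in [(134,143),(700,186),(635,540),(147,514)]])
print(P.round(4)); y=(P[1]-P[0]+P[2]-P[3]);x=(P[2]-P[1]+P[3]-P[0])
print("yaws",np.arctan2(-y[0],y[1]),np.arctan2(x[1],x[0]),"ctr",P.mean(0))
print("tri corners",tri([(w,f(134,143)),(t,(468,242))]),tri([(w,f(635,540)),(t,(349,147))]))
for n,a,b,tp,w0p in [("R",(208,213),(233,308),(448.4,218),(223.1,200)),("L",(594,243),(606,335),(366.9,209.7),(345.5,208.1))]:
    A,B=onz(w,f(*a),.118),onz(w,f(*b),.118);print(n,(A+B)/2,"ang",np.arctan2(*(B-A)[[1,0]]),np.linalg.norm(B-A))
    m=f((a[0]+b[0])/2,(a[1]+b[1])/2); print("  tri",tri([(w,m),(t,tp)]),tri([(w,m),(w0,w0p)]))
print("handle",onz(w,f(417,203),.127),tri([(w,f(417,203)),(t,(406,228))]),tri([(w,f(417,203)),(w0,(285,186))]))
E
```

```text
[[ 0.44   -0.4002  0.087 ]
 [ 0.4575 -0.1405  0.087 ]
 [ 0.6372 -0.1516  0.087 ]
 [ 0.6226 -0.4146  0.087 ]]
yaws -0.06128469159990999 -0.07011383289755188 ctr [ 0.53931647 -0.27674069  0.087     ]
tri corners [ 0.4424648  -0.39265202  0.11814966] [ 0.63594343 -0.15221742  0.08897752]
R [ 0.4904288  -0.35696208  0.118     ] ang 0.19194488668283308 0.040547896846894665
  tri [ 0.49037023 -0.36065525  0.10388885] [ 0.49091166 -0.36077627  0.10156289]
L [ 0.50203223 -0.19114832  0.118     ] ang 0.22007306265999868 0.04048268176349938
  tri [ 0.50190324 -0.18978206  0.11280396] [ 0.50208441 -0.18856828  0.10525153]
handle [ 0.46654663 -0.27213524  0.127     ] [ 0.46634929 -0.27170832  0.10843215] [ 0.46636274 -0.27154282  0.1153595 ]
```

The chest origin is (.5413,−.2776) with yaw −0.066. The independent knob and handle readings agree with that. Both wings sit at about +0.26 relative to the chest, so I'll turn them counter-clockwise to +1.57.

```bash
cat >> h.py <<'E'
O=np.array([.5413,-.2776,0]);YAW=-.066
def C(x,y,z):
    c,s=np.cos(YAW),np.sin(YAW);return [O[0]+c*x-s*y,O[1]+s*x+c*y,z]
def F(): return np.linalg.norm(ctrl.current_contact_force())
def st(m=""): print(m,"t%.1f"%ctrl.current_time(),np.round(ctrl.current_tool_pos(),4),"w%.4f"%ctrl.current_width(),"g%.1f"%ctrl.current_grasp_force(),"F",np.round(ctrl.current_contact_force(),1))
def turn(d):
    "rotate about the tool axis by d (ccw from above)"
    q=np.array(ctrl.current_joint_pos());q[6]-=d;ctrl.move_j(list(q))
def psi_now():
    y=q2R(ctrl.current_ee_rot())[:,1];return np.arctan2(y[1],y[0])
def knob(y,a0,a1,psi_of=-np.pi/2):
    "grip the wing at knob angle a0, turn to a1"
    p=C(-.045,y,.2);q=down(YAW+a0+psi_of)
    ctrl.movep(p,q);ctrl.move_l(C(-.045,y,.099),.12);ctrl.close_gripper();st("grip")
    n=4
    for _ in range(n): turn((a1-a0)/n)
    ctrl.hold(.2);st("turned %.3f"%(psi_now()-psi_of-YAW))
    ctrl.release();ctrl.move_l(C(-.045,y,.2),.2)
E
python3 - <<'E'
from h import *
knob(.085,.27,1.57)
st()
E
```

```text
grip t9.1 [ 0.5023 -0.1915  0.0992] w0.0096 g30.0 F [ 2.6 -5.6 -3.9]
turned -1.012 t10.9 [ 0.5027 -0.1908  0.0991] w0.0097 g30.0 F [ 1.5  0.3 -0.4]
 t12.9 [ 0.5017 -0.1891  0.1992] w0.0916 g0.0 F [-0.6  1.1  0.1]
```

The sign was reversed: j7+ is counter-clockwise, so the left knob is now at −1.01. Turning it on to −1.57 also frees it. I'll fix the sign and do both knobs.

```bash
sed -i 's/q\[6\]-=d/q[6]+=d/' h.py; python3 - <<'E'
from h import *
knob(.085,-1.01,-1.57,np.pi/2)
knob(-.085,.26,1.57)
ctrl.movep([.50,-.28,.30],down(-np.pi/2+YAW))
ctrl.release()
shot("top","top1");shot("side","side1");st()
I=np.hstack([cv2.resize(cv2.imread("pics/top1.png")[130:270,320:500],None,fx=2.2,fy=2.2),cv2.resize(cv2.imread("pics/side1.png")[190:330,270:450],None,fx=2.2,fy=2.2)])
cv2.imwrite("pics/k1.png",I)
E
```

```text
grip t17.0 [ 0.5021 -0.1895  0.099 ] w0.0098 g29.8 F [2.6 1.4 0.4]
turned -1.550 t18.2 [ 0.5032 -0.1893  0.0991] w0.0100 g29.9 F [ 4.6  0.7 -4.6]
grip t23.4 [ 0.4911 -0.3609  0.0991] w0.0098 g30.0 F [ 2.2 -4.7 -3.6]
turned 1.551 t25.2 [ 0.491  -0.3608  0.0991] w0.0098 g30.0 F [ 1.1 -1.4 -0.1]
 t28.9 [ 0.4999 -0.2802  0.2998] w0.0920 g0.0 F [-0.4  0.3 -0.9]
```

View pics/k1.png

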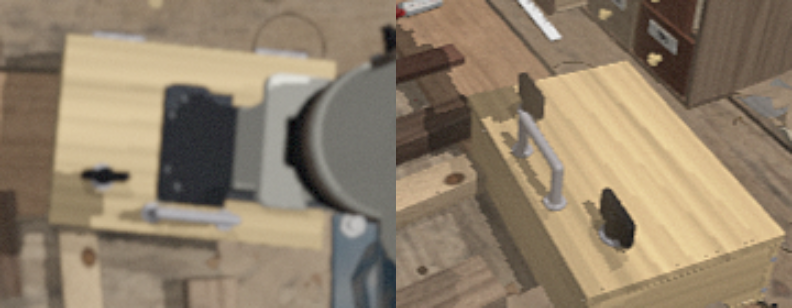

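```bash
cat >> h.py <<'E'
def lidpose(th,phi,flip=0,back=.019,off=(0,0)):
    "TCP pose gripping the bar at lid angle th, tool tilted phi about chest y; off = bar-relative (x,z) shift"
    a=np.arctan2(.052,-.165)-th;r=np.hypot(.052,.165)
    Rz=R.from_euler('z',YAW).as_matrix();Ry=R.from_euler('y',phi).as_matrix()
    M=Rz@Ry@Rz.T@q2R(down(YAW+flip*np.pi))
    p=np.array(C(.090+r*np.cos(a)+off[0],0,.075+r*np.sin(a)+off[1]))+back*M[:,2]
    return list(p),R2q(M)
E
python3 - <<'E'
from h import *
for fl in (0,1):
  for phif in (0,.15,.3):
    print(fl,phif,[None if (q:=ctrl.solve_ik(*lidpose(th,phif*th/1.8,fl))) is None else np.round(q,1)[[1,3,5,6]].tolist() for th in (0,.6,1.2,1.8)])
E
```

```text
0 0 [[0.5, 1.9, 0.8, 0.2], [0.4, 1.7, 1.0, 0.2], [0.6, 1.5, 1.2, 0.1], [0.8, 1.2, 1.3, 0.1]]
0 0.15 [[0.5, 1.9, 0.8, 0.2], [0.5, 1.7, 1.1, 0.2], [0.6, 1.4, 1.3, 0.1], [0.9, 1.0, 1.5, 0.1]]
0 0.3 [[0.5, 1.9, 0.8, 0.2], [0.5, 1.7, 1.2, 0.1], [0.7, 1.3, 1.5, 0.1], [1.0, 0.8, 1.7, 0.1]]
1 0 [[0.5, 2.0, 0.8, -2.3], [0.5, 1.8, 1.1, -2.4], [0.7, 1.5, 1.2, -2.4], [0.9, 1.2, 1.3, -2.5]]
1 0.15 [[0.5, 2.0, 0.8, -2.3], [0.6, 1.7, 1.1, -2.4], [0.7, 1.4, 1.4, -2.4], [1.0, 1.0, 1.5, -2.5]]
1 0.3 [[0.5, 2.0, 0.8, -2.3], [0.6, 1.7, 1.2, -2.4], [0.8, 1.3, 1.5, -2.5], [1.1, 0.8, 1.8, -2.5]]
```

```bash
python3 - <<'E'
from h import *
print("cabinet corner",tri([(cam("top"),(362,90)),(cam("side"),(405,178))]))
p,q=lidpose(0,0)
ctrl.movep([p[0],p[1],.2],q);ctrl.move_l(p,.12);ctrl.close_gripper();st("grip")
for th in np.arange(.08,.61,.08):
    p,q=lidpose(th,.3*th/1.8);ctrl.move_l(p,.08,q)
    if F()>35 or ctrl.current_width()<.008: st("stop %.2f"%th);break
st("end")
E
```

```text
cabinet corner [ 0.71897081 -0.16165087  0.18000677]
grip t32.4 [ 0.4672 -0.2727  0.1081] w0.0089 g30.0 F [ 3.8 -0.1 -1.7]
end t34.7 [ 0.5164 -0.2762  0.1881] w0.0088 g30.0 F [-5.1 -0.9  1.5]
```

```bash
python3 - <<'E'
from h import *
for th in np.r_[.66:1.821:.08]:
    p,q=lidpose(th,.3*th/1.8);ctrl.move_l(p,.1,q)
    if F()>35 or ctrl.current_width()<.008: st("stop %.2f"%th);break
st("end %.2f"%th)
ctrl.release();st("rel")
p=ctrl.current_tool_pos();ctrl.move_l([p[0],p[1],p[2]+.12],.15);st("up")
shot("side","side2");shot("top","top2")
cv2.imwrite("pics/s2.png",np.hstack([cv2.imread("pics/side2.png")[130:380,200:520],cv2.imread("pics/top2.png")[110:360,220:520]]))
E
```

```text
end 1.78 t39.0 [ 0.7126 -0.2904  0.2084] w0.0091 g30.0 F [ 4.7 -5.7  2.8]
rel t40.3 [ 0.7105 -0.2887  0.2075] w0.0920 g2.0 F [ 2.6 -0.1 -2.8]
up t41.3 [ 0.7099 -0.2887  0.3266] w0.0920 g0.0 F [-0.2  0.2 -0.1]
```

View pics/s2.png

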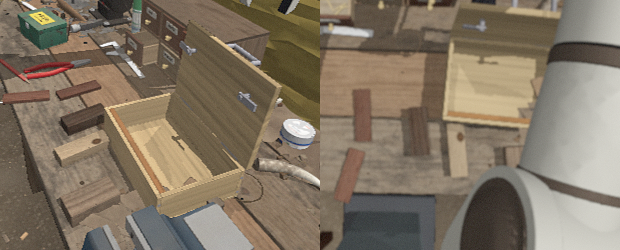

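The lid stands open, a little past vertical. I'll push it further back from inside, then take two wrist views of the blanks.

```bash
python3 - <<'E'
from h import *
q=down(-np.pi/2+YAW)
ctrl.movep(C(.0,0,.33),q);ctrl.close_gripper();ctrl.move_l(C(.0,0,.222),.2);ctrl.move_l(C(.07,0,.222),.2)
for x in np.arange(.08,.121,.01):
    ctrl.move_l(C(x,0,.222),.06)
    if F()>25: st("stop %.3f"%x);break
st("pushed");ctrl.move_l(C(.0,0,.222),.25)
ctrl.movep(C(-.05,.05,.33),down(np.pi/2));ctrl.release()
for i,p in ((3,(.45,-.14,.27)),(4,(.42,-.24,.24))):
    ctrl.movep(list(p),down(np.pi/2)); c,im=shot("wrist",f"w{i}");np.savez(f"w{i}.npz",K=c[0],R=c[1],t=c[2])
    print([proj(c,P).round() for P in [(.436,-.088,.028),(.394,-.181,.025),(.358,-.314,.032)]])
st()
cv2.imwrite("pics/w3c.png",cv2.resize(cv2.imread("pics/w3.png")[0:240,120:440],None,fx=2.5,fy=2.5,interpolation=cv2.INTER_CUBIC))
cv2.imwrite("pics/w4c.png",cv2.resize(cv2.imread("pics/w4.png")[0:240,160:480],None,fx=2.5,fy=2.5,interpolation=cv2.INTER_CUBIC))
E
```

```text
pushed t46.9 [ 0.6617 -0.2855  0.2223] w0.0002 g0.4 F [-0.7  0.6 -0.9]
[array([363., 154.]), array([293., 122.]), array([185.,  92.])]
[array([444., 180.]), array([373., 147.]), array([263., 118.])]
 t52.5 [ 0.4208 -0.2404  0.2404] w0.0916 g0.0 F [0.3 0.9 0.2]
```

View pics/w3c.png

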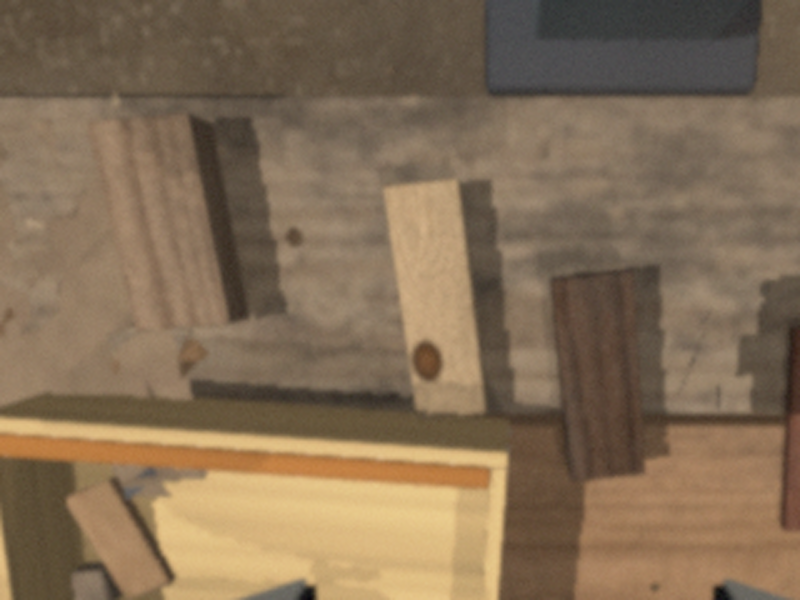

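View pics/w4c.png

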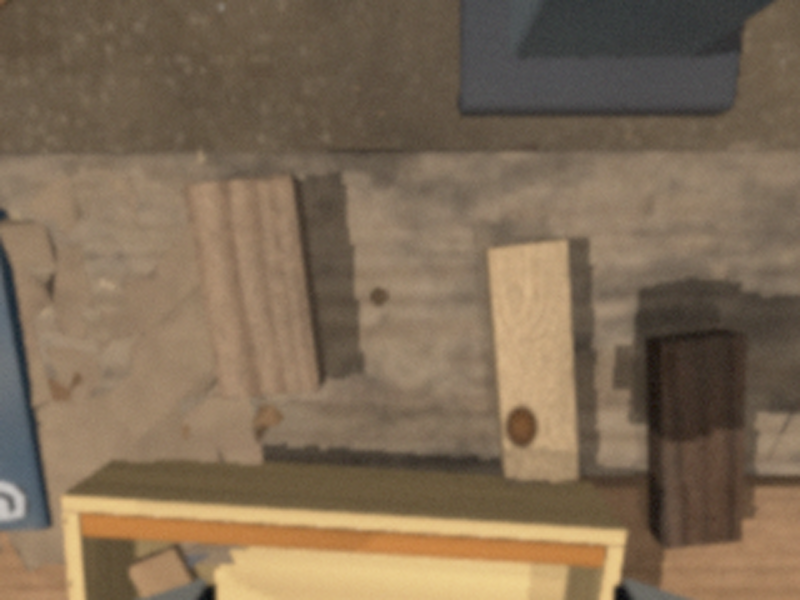

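The wrist views show all three blanks' top faces: mid (163,222), light (435,297) and dark (600,375) in w3c. Some small scraps already lie in the chest's right end, around (120,540) in w3c. I'll triangulate the corners.

```bash
python3 - <<'E'
from h import *
c3,c4=[(lambda z:(z["K"],z["R"],z["t"]))(np.load(f"w{i}.npz")) for i in (3,4)]
f3=lambda p:(120+p[0]/2.5,p[1]/2.5); f4=lambda p:(160+p[0]/2.5,p[1]/2.5)
D=dict(A=([(93,122),(190,115),(232,321),(133,329)],[(189,184),(294,177),(321,388),(220,397)],.032),
B=([(385,188),(458,180),(484,412),(412,413)],[(487,247),(568,240),(579,480),(505,480)],.025),
C=([(553,280),(632,270),(643,470),(571,480)],[(647,337),(745,330),(742,543),(655,547)],.028))
for n,(a,b,h) in D.items():
    T=np.array([tri([(c3,f3(p)),(c4,f4(q))]) for p,q in zip(a,b)]); print(n,"tri",T.mean(0).round(4),"z",T[:,2].round(3))
    for c,f,s in((c3,f3,a),(c4,f4,b)):
        P=np.array([onz(c,f(p),h) for p in s]); d=P[2]+P[3]-P[0]-P[1]
        print("  ",P.mean(0).round(4),"ang %.3f len %.3f wid %.3f"%(np.arctan2(d[1],d[0]),np.linalg.norm(d)/2,np.linalg.norm(P[1]+P[2]-P[0]-P[3])/2))
print("scrap",onz(c3,f3((120,540)),.01),[onz(c3,f3(p),.006).round(3) for p in [(68,495),(172,580),(90,580)]])
E
```

```text
A tri [ 0.3556 -0.3137  0.0321] z [0.03  0.033 0.029 0.036]
   [ 0.3557 -0.3138  0.032 ] ang 0.068 len 0.097 wid 0.050
   [ 0.3558 -0.3138  0.032 ] ang 0.073 len 0.097 wid 0.049
B tri [ 0.3928 -0.1796  0.0261] z [0.018 0.025 0.03  0.032]
   [ 0.3937 -0.1796  0.025 ] ang 0.089 len 0.117 wid 0.038
   [ 0.3935 -0.1792  0.025 ] ang 0.108 len 0.118 wid 0.038
C tri [ 0.4341 -0.0919  0.0173] z [-0.002  0.025  0.035  0.011]
   [ 0.4328 -0.0923  0.028 ] ang 0.109 len 0.108 wid 0.041
   [ 0.4323 -0.0952  0.028 ] ang 0.124 len 0.112 wid 0.047
scrap [ 0.53313711 -0.37448389  0.01      ] [array([ 0.506, -0.403,  0.006]), array([ 0.561, -0.349,  0.006]), array([ 0.561, -0.399,  0.006])]
```

All measurements agree with the stated sizes. I'll pick C first, biased to +y for clearance from B, and put it at the chest's left. Then I'll push it to the wall.

```bash
cat >> h.py <<'E'
def grab(x,y,ang,z,dy=0):
    q=down(ang+np.pi/2)
    ctrl.movep([x,y+dy,.15],q);ctrl.move_l([x,y+dy,z],.15);ctrl.close_gripper();st("grip")
    p=ctrl.current_tool_pos();ctrl.move_l([p[0],p[1],.14],.2);ctrl.hold(.1);st("lift")
def place(x,y,z):
    ctrl.move_l(C(x,y,.14),.2,down(YAW+np.pi/2));st("over")
    ctrl.move_l(C(x,y,z),.12);st("low");ctrl.release();ctrl.move_l(C(x,y,.14),.25)
def push(x,y0,y1,z):
    ctrl.close_gripper();ctrl.move_l(C(x,y0,.14),.2);ctrl.move_l(C(x,y0,z),.2);ctrl.move_l(C(x,y1,z),.08);st("push")
    ctrl.move_l(C(x,y1-.006,z),.1);ctrl.move_l(C(x,y1-.006,.14),.25);ctrl.release()
E
python3 - <<'E'
from h import *
for p,a in [((.3557,-.3138),.07),((.3936,-.1794),.1),((.4328,-.093),.115)]:
    for z in (.013,.14): print(None if (q:=ctrl.solve_ik([*p,z],down(a+np.pi/2))) is None else np.round(q,2)[[1,3,5,6]])
print([np.round(ctrl.solve_ik(C(.004,y,.02),down(YAW+np.pi/2)),2)[6] for y in (.05,0,-.03)])
grab(.4328,-.093,.115,.014,.010)
E
```

```text
[0.73 2.11 0.76 1.55]
[0.57 2.04 0.98 1.73]
[0.66 2.2  0.69 1.27]
[0.49 2.14 0.92 1.49]
[0.67 2.18 0.7  1.09]
[0.49 2.11 0.93 1.3 ]
[np.float64(1.25), np.float64(1.35), np.float64(1.4)]
grip t55.2 [ 0.4329 -0.0833  0.0141] w0.0417 g30.0 F [ 0.2 -0.6  2.3]
lift t56.0 [ 0.4318 -0.0831  0.1387] w0.0414 g30.0 F [ 0.7  0.3 -1.4]
```

```bash
python3 - <<'E'
from h import *
place(.006,.050,.023)
push(.006,.004,.057,.020)
ctrl.move_l(C(.006,.02,.20),.2)
c,im=shot("wrist","w5");np.savez("w5.npz",K=c[0],R=c[1],t=c[2])
ctrl.movep([.50,-.29,.24],down(np.pi/2))
c,im=shot("wrist","w6");np.savez("w6.npz",K=c[0],R=c[1],t=c[2])
a=cv2.imread("pics/w5.png")[:270,120:520];b=cv2.imread("pics/w6.png")[:270,120:520]
cv2.imwrite("pics/w56.png",np.hstack([a,b]));st()
E
```

```text
over t57.1 [ 0.5499 -0.2268  0.1396] w0.0416 g30.0 F [ 0.7 -0.2 -1.2]
low t58.3 [ 0.5514 -0.2282  0.0238] w0.0417 g30.0 F [-0.  -0.1 -0.2]
push t63.2 [ 0.5508 -0.2196  0.0197] w0.0005 g0.0 F [-1.3 -0.1 -1. ]
 t66.5 [ 0.4995 -0.2893  0.2391] w0.0918 g0.0 F [-0.   0.2  0.2]
```

View pics/w56.png

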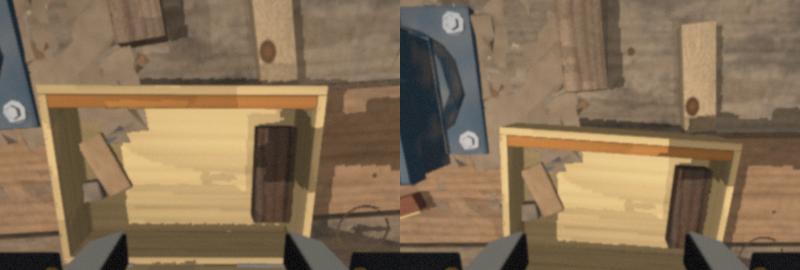

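C lies inside at the left wall. The scrap wood is at w5 (105,165) and w6 (143,190). I'll check its height, then pick B.

```bash
python3 - <<'E'
from h import *
c3,c4=[(lambda z:(z["K"],z["R"],z["t"]))(np.load(f"w{i}.npz")) for i in (5,6)]
def inv(p): d=np.array(p[:2])-O[:2];c,s=np.cos(YAW),np.sin(YAW);return np.r_[c*d[0]+s*d[1],-s*d[0]+c*d[1],p[2]]
for a,b in zip([(98,133),(131,187),(114,195),(80,141)],[(141,163),(164,210),(150,218),(121,168)]):
    print(inv(tri([(c3,(a[0]+120,a[1])),(c4,(b[0]+120,b[1]))])).round(3))
P=[inv(onz(c3,(120+u,v),.034)).round(3) for u,v in [(256,126),(294,127),(291,222),(252,220)]];print("C",P)
grab(.3936,-.1794,.10,.013)
E
```

```text
[-0.043 -0.095  0.026]
[ 0.02  -0.066  0.021]
[ 0.024 -0.081  0.041]
[-0.031 -0.126  0.005]
C [array([-0.051,  0.075,  0.034]), array([-0.05 ,  0.115,  0.034]), array([0.059, 0.121, 0.034]), array([0.056, 0.076, 0.034])]
grip t69.2 [ 0.3936 -0.1795  0.013 ] w0.0377 g30.0 F [0.6 0.8 0.2]
lift t70.1 [ 0.3925 -0.1792  0.1388] w0.0378 g30.0 F [-0.6  0.2 -1.2]
```

```bash
python3 - <<'E'
from h import *
place(.006,.008,.022)
push(.006,-.034,.0165,.020)
ctrl.movep([.44,-.29,.27],down(np.pi/2))
c,im=shot("wrist","w7");np.savez("w7.npz",K=c[0],R=c[1],t=c[2])
cv2.imwrite("pics/w7c.png",cv2.resize(im[0:280,140:500],None,fx=2.1,fy=2.1,interpolation=cv2.INTER_CUBIC));st()
E
```

```text
over t71.2 [ 0.5469 -0.2691  0.1394] w0.0378 g30.0 F [-1.3 -0.  -1.2]
low t72.3 [ 0.5486 -0.2701  0.0229] w0.0379 g30.0 F [-0.9 -0.8  0. ]
push t77.2 [ 0.5489 -0.2605  0.0202] w0.0001 g0.8 F [-0.4 -0.8  2.2]
 t80.3 [ 0.4402 -0.2899  0.2692] w0.0919 g0.0 F [ 1.  -0.1 -0.6]
```

View pics/w7c.png

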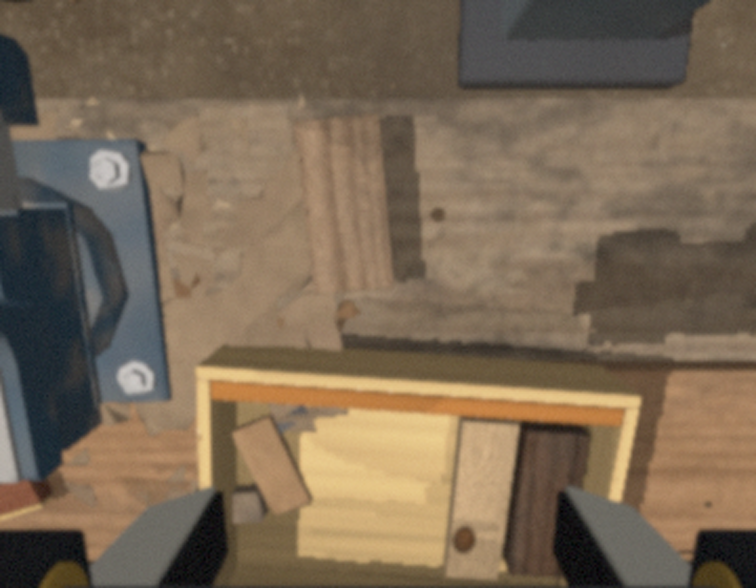

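B and C lie side by side at the left. Blank A's top face is at crop (300,118), (380,116), (395,288), (318,291). I'll remeasure it and pick it up.

```bash
python3 - <<'E'
from h import *
z=np.load("w7.npz");c=(z["K"],z["R"],z["t"])
f=lambda p:(140+p[0]/2.1,p[1]/2.1)
P=np.array([onz(c,f(p),.032) for p in [(300,118),(380,116),(395,288),(318,291)]]);d=P[2]+P[3]-P[0]-P[1];a=np.arctan2(d[1],d[0]);m=P.mean(0)
print(m,a,np.linalg.norm(d)/2)
def inv(p): d=np.array(p[:2])-O[:2];k,s=np.cos(YAW),np.sin(YAW);return np.r_[k*d[0]+s*d[1],-s*d[0]+k*d[1]].round(3)
print("B inner",inv(onz(c,f((460,420)),.031)),inv(onz(c,f((447,570)),.031)))
assert abs(m[0]-.3557)<.008 and abs(m[1]+.3138)<.008
g=m[:2]+.018*np.array([np.cos(a),np.sin(a)])
grab(g[0],g[1],a,.016)
E
```

```text
[ 0.3554897  -0.31314195  0.032     ] 0.07992235525022622 0.09835296542764674
B inner [-0.053  0.032] [0.061 0.034]
grip t82.7 [ 0.3735 -0.3121  0.0161] w0.0499 g29.9 F [-0.7 -0.9  1.1]
lift t83.6 [ 0.3724 -0.3114  0.1385] w0.0499 g29.9 F [-0.3 -0.2 -1.2]
```

```bash
python3 - <<'E'
from h import *
place(.046,-.036,.025)
ctrl.movep([.50,-.28,.30],down(np.pi/2))
c,im=shot("wrist","w8");np.savez("w8.npz",K=c[0],R=c[1],t=c[2]);s=shot("side","side8")[1]
cv2.imwrite("pics/w8c.png",np.hstack([im[40:300,140:500],s[130:390,180:540]]));st()
E
```

```text
over t84.8 [ 0.5837 -0.3167  0.1395] w0.0497 g29.9 F [ 0.1  0.4 -1. ]
low t85.9 [ 0.5857 -0.3167  0.026 ] w0.0498 g29.9 F [ 0.1 -0.6  0.7]
 t88.2 [ 0.4994 -0.2805  0.2978] w0.0921 g0.0 F [ 0.7  0.  -0.3]
```

View pics/w8c.png

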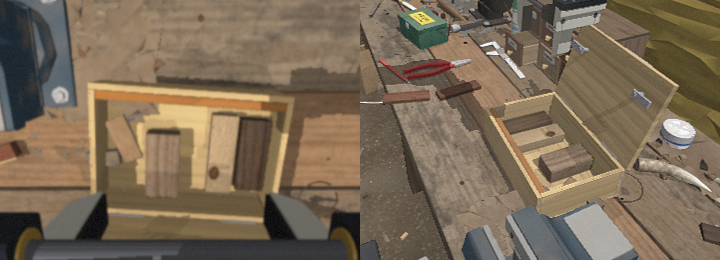

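All three blanks lie inside and clear of the walls. Now I'll shut the lid, first pulling the bar forward from behind with closed fingers.

```bash
python3 - <<'E'
from h import *
q=down(YAW+np.pi/2);r=np.hypot(.052,.165)
def bar(th): a=np.arctan2(.052,-.165)-th;return .090+r*np.cos(a),.075+r*np.sin(a)
print(ctrl.solve_ik(C(.24,0,.205),q))
ctrl.close_gripper()
ctrl.move_l(C(.0,0,.35),.25,q);ctrl.move_l(C(.24,0,.35),.25);ctrl.move_l(C(.24,0,.208),.15);st("behind")
for th in np.arange(1.9,.5,-.1):
    x,z=bar(th);ctrl.move_l(C(x+.017,0,z-.012),.12)
    if F()>25: st("stop %.2f"%th);break
    if abs(th-1.5)<.01 or abs(th-1)<.01: st("th%.1f"%th)
st("th %.2f"%th)
x,z=bar(th);ctrl.move_l(C(x+.022,0,z-.012),.1);ctrl.move_l(C(x+.022,0,z+.04),.15)
shot("side","side9")
E
```

```text
[ 0.69353038  0.98133666 -0.88109172  0.95297699  0.7011553   1.46144446
  1.51341064]
behind t92.3 [ 0.7814 -0.2935  0.2097] w0.0005 g0.0 F [ 0.6 -0.3 -0.1]
th1.5 t93.9 [ 0.6876 -0.2875  0.2306] w0.0006 g0.0 F [-0.3 -0.1 -0.1]
th1.0 t95.3 [ 0.6026 -0.2819  0.2298] w0.0005 g0.0 F [-0.3 -0.7 -0.2]
th 0.60 t96.5 [ 0.5414 -0.2778  0.199 ] w0.0003 g0.0 F [0.5 0.6 0.2]
```

```bash
python3 -c "
import cv2;cv2.imwrite('pics/s9c.png',cv2.imread('pics/side9.png')[130:390,180:540])"
```

```text
(no output)
```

View pics/s9c.png

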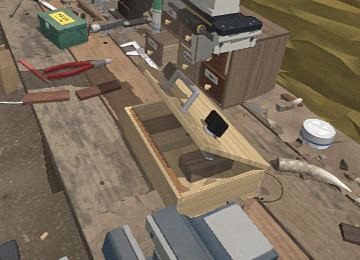

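The lid followed to about 0.6 rad. Next I'll press down on the bar.

```bash
python3 - <<'E'
from h import *
r=np.hypot(.052,.165)
def bar(th): a=np.arctan2(.052,-.165)-th;return .090+r*np.cos(a),.075+r*np.sin(a)
x,z=bar(.6);ctrl.move_l(C(x,0,z+.04),.15)
for th in [.6,.5,.4,.3,.2,.12,.06,.03,.01,0,-.01,-.02]:
    x,z=bar(th);ctrl.move_l(C(x,0,z+.005),.1)
    f=ctrl.current_contact_force();
    if th<.15: print(th,np.round(f,1),ctrl.current_tool_pos()[2].round(4))
    if f[2]>22: break
st();ctrl.move_l(C(-.06,0,.2),.2);ctrl.release();st()
E
```

```text
0.12 [ 0.1 -0.5  0.8] 0.1512
0.06 [ 0.1  0.4 -0.4] 0.1417
0.03 [0.2 0.2 0.5] 0.1368
0.01 [-0.   0.5  0.9] 0.1335
0 [1.3 0.8 1.6] 0.1322
-0.01 [-1.5  0.9 12. ] 0.1318
-0.02 [-5.9  2.  23. ] 0.1314
 t101.2 [ 0.4669 -0.2728  0.1314] w0.0007 g11.2 F [-5.9  2.  23. ]
 t103.2 [ 0.4814 -0.2737  0.2   ] w0.0917 g0.0 F [0.2 0.2 0. ]
```

```bash
python3 - <<'E'
from h import *
knob(.085,-1.555,.02,np.pi/2)
knob(-.085,1.555,-.02)
ctrl.movep([.40,-.10,.30],down(np.pi/2))
st()
ctrl.movep([.56,-.28,.27],down(np.pi/2)); c,im=shot("wrist","w10")
np.savez("w10.npz",K=c[0],R=c[1],t=c[2])
cv2.imwrite("pics/w10c.png",cv2.resize(im[0:260,150:490],None,fx=2.3,fy=2.3,interpolation=cv2.INTER_CUBIC));st()
E
```

```text
grip t106.8 [ 0.5031 -0.1899  0.0992] w0.0095 g30.0 F [ 4.1 -0.1 -3.8]
turned 0.003 t108.8 [ 0.5016 -0.1912  0.0991] w0.0095 g30.0 F [-2.  -2.8  1.6]
grip t114.1 [ 0.4911 -0.3595  0.099 ] w0.0098 g30.0 F [ 1.6 -0.7 -1.8]
turned 0.002 t116.2 [ 0.4925 -0.361   0.0991] w0.0099 g30.0 F [ 3.8 -2.9 -5.3]
 t120.5 [ 0.4001 -0.1001  0.3   ] w0.0919 g0.0 F [-0.4  0.3  0.3]
 t121.5 [ 0.5601 -0.2788  0.2707] w0.0919 g0.0 F [-0.2 -0.3  0.2]
```

View pics/w10c.png

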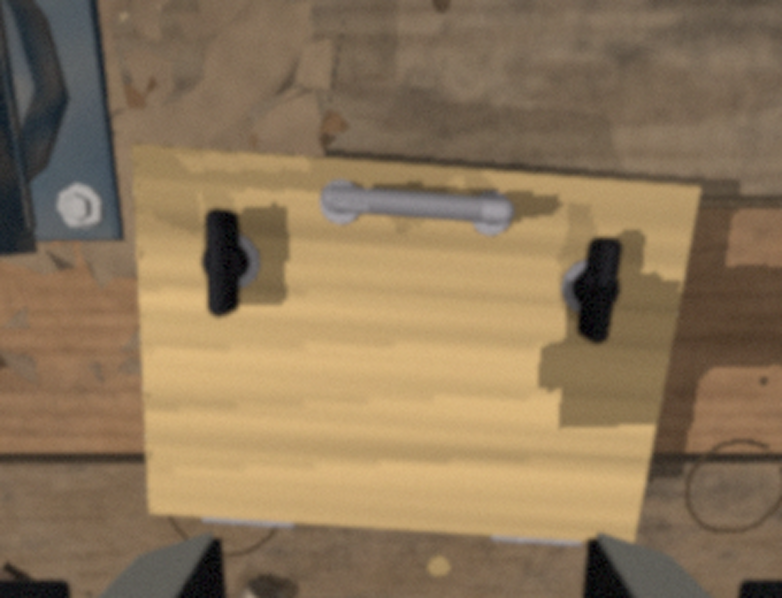

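The lid is shut flush. Both wings are square to the front edge: right (223,212)–(222,312), left (606,240)–(594,340). The tool is clear of everything, so I'm handing in.

```bash
python3 -c "
from h import *
print(ctrl.sign_off())"
```

```text
the job is handed in; nothing more can be done
None
```

The job is handed in: all three blanks are in the chest, the lid is shut, both wing knobs are turned back to within about 0.04 rad of straight forward, and I didn't touch the slats, pliers or caliper.

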